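Wake the drive dock and hold the backup drive ready over its bay

TASK

On the drive dock, press the green key right down and let it up, then the blue key the same way, leaving the yellow key alone. Then take the drive with the blue cap out of its stand, lift it over the network switch that stands on edge, and hold it upright just above the blue-collared slot (about 15 mm of air), centred and lined up as if to go in, so that its connector can be inspected; the drive must not touch the switch, the dock or the collars. Finish while still holding it there, without letting go, and leave everything else on the table undisturbed.

Things in the scene. Friction and masses are not known exactly. Their poses are not given: they have to be found in the camera images.
- dock: Drive dock, fixed, place and yaw vary. Black base 210 (x) x 150 (y) x 35 high; grey tower from x = -25 to +105 mm, 70 high, with two slots centred at x = +40, y = -35 and +35 mm, long along x. On the front deck (35 high) three keys in a row at x = -68, y = -47, 0, +47 mm; which is where varies. Origin: centre of underside; x points from keys to slots, z up.
- key_green (a joint): Green round key, 24 mm across: travel in m, 0 = up, 0.006 = fully down. Spring-returned; fully down takes 5 N. It counts as pressed beyond 0.0045.
- key_green_top (a point): Centre of the green key's top face (moves with it); z up.
- key_blue (a joint): Blue round key, like the green one: 0 = up, 0.006 m = fully down, 5 N.
- key_blue_top (a point): Centre of the blue key's top face.
- key_yellow (a joint): Yellow round key, like the others; not to be pressed.
- key_yellow_top (a point): Centre of the yellow key's top face.
- bay_blue: Blue collar round one of the two slots, fixed on the dock's top: a frame 124 (x) x 45 (y) x 4 mm high with an opening 108 x 31 mm. Origin: centre of its underside, 70 mm above the table; same axes as the dock. Which of the two slots is blue varies.
- bay_blue_mouth (a point): Centre of the blue collar's opening, at the level of its top face (74 mm above the table); axes as the dock: x along the slot's length, y across it.
- bay_yellow: Yellow collar round the other slot, same make.
- stand: Black and grey stand, fixed, position and yaw vary: 135 (x) x 165 (y) mm, floor 12 mm high, with two drive places at y = -41 and +41 mm whose walls rise to 42 mm above the table (2 mm clearance). Origin: centre of the underside; x along the drives' width, y across them.
- drive_blue: Hard drive with a blue cap, loose, standing on its connector edge in one of the stand's two places (which one varies): 102 (x) x 26 (y) x 147 mm tall, aluminium, about 0.45 kg (varies by a fifth). Origin: centre of its underside, z up to the cap. Grip it from above by its top, across the 26 mm (along y).
- drive_blue_top (a point): Centre of the blue drive's top face, 147 mm above its origin.
- drive_yellow: The same drive with a yellow cap, in the other place; leave it alone.
- switch: Network switch standing on edge between stand and dock, fixed, position and yaw vary: 300 (x) x 44 (y) mm, 110 mm tall, on two feet 70 mm wide (y). Origin: centre of the underside.
- mug: White mug, 80 across, 90 tall, beyond the middle of the table; origin centre of the underside. Bystander.
- screwdriver: Screwdriver lying between dock and switch, 170 long; origin on its underside, lies along its x. Bystander.
- adapter: Black power adapter near the robot, 100 x 50 x 30; origin centre of the underside. Bystander.
- tape: Orange tape roll lying flat, 90 across, 22 high; origin centre of the underside. Bystander.

How it is judged:
On the way, in this order (a step that is already met when the one before it is completed fails the run):
1. the green key is pressed down (past 4.5 of 6 mm), the blue one up (value of joint key_green above 0.0045 m and value of joint key_blue below 0.002 m), for 0.02 s.
2. then the blue key is pressed down, the green one up (value of joint key_blue above 0.0045 m and value of joint key_green below 0.002 m), for 0.02 s.
3. the blue-capped drive, in the fingers, passes over the network switch (contact force between drive_blue and the fingers above 1 N and z of drive_blue in the frame of switch above 0.11 m and y of drive_blue in the frame of switch between -0.06 and 0.06 m and x of drive_blue in the frame of switch between -0.18 and 0.18 m).
At the end, for the whole second after the job is handed in: The blue-capped drive is in the fingers, still, its underside 3 to 35 mm above the top of the blue collar and touching nothing there, within 10 mm of the slot's centre, lined up with it and upright within 0.14 rad (8 degrees); the green and blue keys are up again (contact force between drive_blue and the fingers above 1 N and horizontal distance between drive_blue and bay_blue_mouth below 0.01 m and z of drive_blue in the frame of bay_blue_mouth between 0.003 and 0.035 m and angle between the y axis of drive_blue and the y axis of bay_blue_mouth, either way round below 0.14 rad and angle between drive_blue's own z axis and vertical below 0.14 rad and linear speed of drive_blue below 0.03 m/s and contact force between drive_blue and dock below 0.2 N and contact force between drive_blue and bay_blue below 0.2 N and contact force between drive_blue and bay_yellow below 0.2 N and value of joint each of key_green, key_blue below 0.002 m); the arm keeps its last pose, push and grip.
It fails at once if the yellow key is pressed (value of joint key_yellow above 0.003 m).
It fails at once if the drive touches the network switch, the dock or a collar (contact force between drive_blue and switch above 0.5 N or contact force between drive_blue and dock above 0.5 N or contact force between drive_blue and bay_blue above 0.5 N or contact force between drive_blue and bay_yellow above 0.5 N).
It fails at once if the robot knocks against the network switch (contact force between any of the arm, the fingers and switch above 3 N).
It fails at once if the other drive is moved over 15 mm (distance of drive_yellow from where it was at the start of the episode above 0.015 m).
It fails at once if another loose thing on the table is moved over 15 mm (distance of any of mug, screwdriver, adapter, tape from where it was at the start of the episode above 0.015 m).
It also fails if it takes over 61 s, if anything falls off the work surface, if the arm or the gripper's body presses on something with over 40 N, if the wrist force passes 120 N, or if a joint passes its speed limit or range.

ROBOT

A 6-joint arm with a two-finger parallel gripper is mounted at the origin on the work surface. World frame = base frame: x ahead of the robot, y to its left, z up, the work surface at z = 0. Lengths are in m, angles in rad, forces in N, time in s.
With the tool pointing down it reaches from about 0.375 to 0.925 m from the base axis. Payload 5.7 kg.
Tool frame: the origin (TCP) lies at the very end of the fingers, on their centre line; the grasp point (between the pads) lies 19 mm behind it (manip.pinch_z is the z of the grasp point in the tool frame, in m); z points along the fingers, y is the line along which they close (so a half turn about z gives the same grasp; the last joint's range is limited). The gripper opens to 85 mm and grips with 20 to 120 N. Pads are 22 mm wide; open, the fingers measure 114 mm over their backs; the gripper's body (76 mm by 85 mm) begins 54 mm behind the grasp point. The pads swing forward as they close: fully open they stand 13 mm farther back than shut.
Start: joints at [-1.284, 0.359, 1.51, -0, 1.272, -0.115], TCP at [0.235, -0.552, 0.231] pointing down, gripper open.
Joint ranges: [-2.97, 2.97], [-1.01, 2.36], [0.21, 2.38], [-0.96, 4.11], [0.2, 2.71], [-2.98, 2.98]. Speed limits (rad/s): [2.39, 2.39, 3.14, 3.14, 3.14, 3.14].

INTERFACE

Orientations are given as a unit quaternion [x, y, z, w].
In Python, from workcell import manip gives the robot as it stands.
- The arm moves only by the tool arm_command, never from a script. Its argument "deltas" is a list of rows, each an object of numbers: "hand": the gripper command: -1 is shut, 1 is fully open, values between are in proportion; "tx", "ty", "tz": the shift along the tool's x, y, z as a fraction of full scale; "turn": the turn about the tool's z as a fraction of full scale. In form: [{"hand": .., "tx": .., "ty": .., "tz": .., "turn": ..}, ...]. A call has 1 to 8 rows; each row is the pose to reach, as a shift and turn from the pose commanded when the call began, along the tool's axes at that moment, turning the shorter way round; what a row does not reach only later rows make up. Full scale, the value 1, is 0.1 m for a shift and 360 degrees for a turn. A row lasts 1/12 s, in which the tool goes at most 41.7 mm and 7.16 degrees, less where a joint would pass 70% of its speed; a pose out of reach is approached as far as the arm can. A call with a number of a shift or a turn outside -1 to 1 is refused whole. A call with a gripper value outside its range is refused whole. The fingers move at their own pace and stop on an object; "newtons" is the grip in N (left out, the last holds). Time passes only in rows, so rows that repeat a pose let the fingers close. It gives the time, the measured TCP pose, the force, the opening and the grip force at its end, in the units of the state.
- manip.read_state(): the state, without advancing time (a new reading comes with each control period).
- manip.read_camera(name): name is "scene" or "side" or "wrist"; returns a dict with "pixels" (420x560x3 uint8, red, green, blue), "mtx" (3x3 intrinsics, pixels), "dist" ([k1, k2, p1, p2, k3] as OpenCV has them; the pictures are not rectified), "world_from_camera" (4x4, takes a point from camera to world coordinates). Camera axes: x right, y up, looking along -z (the intrinsics and any distortion apply to the point x, -y, -z); pixel columns grow to the right and rows downward; lengths in m; the calibration is good to about 2 mm. A picture is of the moment at which its call begins. There is no depth.
- manip.finish_job(): hands the job in; it is judged then, once.
The state is a dict: "clock": time; "joints": joint angles; "dq": joint speeds; "joint_torque": joint torques, N m; "ee_pos": TCP position; "tcp_rot": TCP orientation; "ft_force": force on the tool from outside, world axes, zero at the start; "wrist_torque": the same for the moment, N m; "gripper_width": finger opening in m; "grip_force": force on a finger pad.
Only numpy, scipy, OpenCV 4.12 (cv2) and the standard library are available. Lean on these libraries where they do the work, as an engineer would, in place of code of your own. Each camera call takes 0.05 s, during which the arm holds its last target. There are 200 camera calls.

## Working session

There is one attempt and no reset: what is moved stays moved. The work goes in short steps, Python scripts to look and compute and a tool call to move; the robot and the scene stay as the last step left them, time stands still between calls to the robot, and variables do not carry over. Pictures are saved under pics/ and viewed, at most 10 in all, crops included, and the job is handed in when it is done.

Besides the shell and the picture viewer there is one more tool, called as name(argument=value, ...), one argument or row to a line, values as JSON. arm_command: Moves the arm, as the interface text tells. Shift numbers are shares of 0.1 m and turn numbers shares of 360 degrees, none past 1 either way. Its arguments: {"type":"object","properties":{"deltas":{"type":"array","items":{"type":"object","properties":{"hand":{"type":"number"},"tx":{"type":"number","minimum":-1,"maximum":1},"ty":{"type":"number","minimum":-1,"maximum":1},"tz":{"type":"number","minimum":-1,"maximum":1},"turn":{"type":"number","minimum":-1,"maximum":1}}}},"newtons":{"type":"number"}},"required":["deltas"]}

```bash
mkdir -p pics; cat > h.py <<'E'
import numpy as np, cv2, json
from workcell import manip
def cam(n):
    c=manip.read_camera(n); 
    return {k:np.array(v) for k,v in c.items()}
def ray(c,uv):
    p=cv2.undistortPoints(np.array(uv,float).reshape(-1,1,2),c['mtx'],c['dist']).reshape(-1,2)
    T=c['world_from_camera']; d=np.c_[p[:,0],-p[:,1],-np.ones(len(p))]@T[:3,:3].T
    return T[:3,3],d
def onz(c,uv,z):
    o,d=ray(c,uv); return o+d*((z-o[2])/d[:,2])[:,None]
def proj(c,P):
    T=np.linalg.inv(c['world_from_camera']); q=np.atleast_2d(P)@T[:3,:3].T+T[:3,3]; q=q*[1,-1,-1]
    return cv2.projectPoints(q,np.zeros(3),np.zeros(3),c['mtx'],c['dist'])[0].reshape(-1,2)
def blobs(c,lo,hi,amin=30):
    h=cv2.cvtColor(c['pixels'],cv2.COLOR_RGB2HSV); m=cv2.inRange(h,np.array(lo),np.array(hi))
    cs,_=cv2.findContours(m,cv2.RETR_EXTERNAL,cv2.CHAIN_APPROX_NONE)
    return [k for k in sorted(cs,key=cv2.contourArea,reverse=True) if cv2.contourArea(k)>amin]
COL=dict(green=((45,90,50),(85,255,255)),blue=((98,110,50),(125,255,255)),yellow=((20,110,80),(35,255,255)))
E
python3 - <<'E'
from h import *
s=manip.read_state();print(s)
ims=[]
for n in('scene','side'):
    c=cam(n);cv2.imwrite(f'pics/{n}0.png',cv2.cvtColor(c['pixels'],cv2.COLOR_RGB2BGR)); print(n,c['world_from_camera'].round(3).tolist(),c['mtx'].tolist())
    for k,(l,h) in COL.items():
        for b in blobs(c,l,h):
            print(k,cv2.contourArea(b),np.mean(b[:,0],0).round(),cv2.boundingRect(b))
E
```

```text
{'clock': 0.0, 'joints': array([-1.28410663e+00,  3.59521013e-01,  1.51142941e+00,  1.03481879e-05,
        1.27250092e+00, -1.15056431e-01]), 'dq': array([ 0.00086211, -0.0009533 ,  0.00130851,  0.00023068, -0.00125682,
        0.00017466]), 'joint_torque': array([ 1.65765243e-03, -5.27612114e+01, -2.78619576e+01, -2.25838403e-04,
        1.33127498e-02,  3.31573540e-05]), 'ee_pos': array([ 0.23444316, -0.55156485,  0.23044521]), 'tcp_rot': array([ 9.79892635e-01,  1.99523334e-01, -7.47292696e-05, -9.26347126e-04]), 'ft_force': array([ 0.42040897, -0.67951689,  0.07662301]), 'wrist_torque': array([-0.01205515, -0.03881644,  0.05188955]), 'grip_force': 0.0, 'gripper_width': 0.08548082261628545}
scene [[0.65, -0.638, 0.413, 1.009], [0.76, 0.55, -0.348, -0.393], [-0.005, 0.54, 0.842, 0.994], [0.0, 0.0, 0.0, 1.0]] [[415.8912317117111, 0.0, 274.43687251635987], [0.0, 415.8912317117111, 215.71625893223688], [0.0, 0.0, 1.0]]
green 65.0 [172. 244.] (167, 239, 10, 10)
blue 4230.0 [264. 363.] (217, 317, 94, 94)
blue 767.5 [220. 254.] (200, 231, 41, 46)
blue 389.0 [338. 135.] (320, 123, 37, 25
[... 166 characters left out ...]
10, 10)
side [[-0.977, 0.119, -0.177, 0.34], [-0.213, -0.528, 0.822, 1.042], [0.004, 0.841, 0.542, 0.823], [0.0, 0.0, 0.0, 1.0]] [[447.1392638358481, 0.0, 272.87385538447904], [0.0, 447.1392638358481, 213.79271699328896], [0.0, 0.0, 1.0]]
green 203.5 [275. 331.] (254, 328, 44, 8)
blue 1024.0 [220. 195.] (192, 184, 56, 23)
blue 580.5 [273. 270.] (250, 263, 47, 16)
blue 504.5 [461. 135.] (454, 116, 19, 37)
blue 357.5 [335. 104.] (316, 88, 30, 42)
blue 261.0 [289. 200.] (270, 194, 39, 13)
blue 38.5 [323. 205.] (319, 202, 9, 7)
yellow 654.5 [275. 296.] (253, 287, 47, 18)
yellow 236.5 [294. 190.] (276, 184, 38, 13)
yellow 58.0 [280. 313.] (270, 311, 22, 5)
yellow 37.5 [320. 212.] (317, 209, 8, 8)
```

View pics/scene0.png

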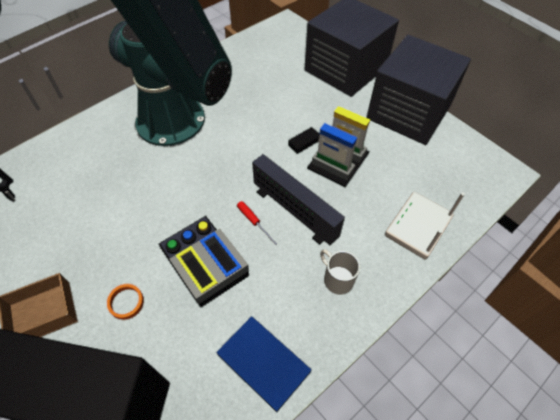

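View pics/side0.png

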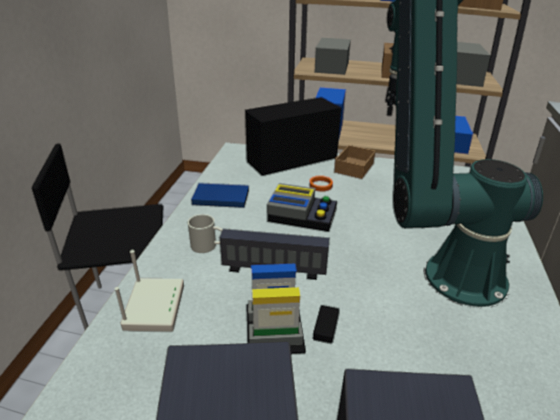

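The scene picture shows the dock with keys green (172,244), blue (187,234) and yellow (203,225). It also shows the blue collar at (220,254), the switch from (258,160) to (337,220), and the blue drive cap at (338,130). The side picture agrees.

```bash
python3 - <<'E'
from h import *
c=cam('scene'); s=cam('side')
def big(c,col,i): return blobs(c,*COL[col])[i]
def rect(c,b,z):
    P=onz(c,b[:,0],z)[:,:2].astype(np.float32); r=cv2.minAreaRect(P); return np.round(r[0],3),np.round(r[1],3),round(r[2],1)
bb,yb=big(c,'blue',1),big(c,'yellow',0)
print('bayblue',rect(c,bb,.074),'bayyel',rect(c,yb,.074))
print('side bays',rect(s,big(s,'blue',4),.074),rect(s,big(s,'yellow',1),.074))
for z in(.04,.045): print('keys',z,[onz(c,[np.mean(b[:,0],0)],z)[0].round(3) for b in(big(c,'green',0),big(c,'blue',3),big(c,'yellow',2))])
print('caps scene',rect(c,big(c,'blue',2),.143),rect(c,big(c,'yellow',1),.143))
print('caps side',rect(s,big(s,'blue',1),.143),rect(s,big(s,'yellow',0),.143))
print('switch',onz(c,[[262,157],[343,214],[253,161],[331,224]],.11).round(3).tolist())
for n in((c,'scene',300,95,90,100),(s,'side',235,240,90,120)):
    im=cv2.cvtColor(n[0]['pixels'],cv2.COLOR_RGB2BGR)[n[3]:n[3]+n[5],n[2]:n[2]+n[4]]
    cv2.imwrite(f'pics/crop_{n[1]}.png',cv2.resize(im,None,fx=4,fy=4,interpolation=cv2.INTER_CUBIC))
R=np.array
from scipy.spatial.transform import Rotation as Ro
print(Ro.from_quat(manip.read_state()['tcp_rot']).as_matrix().round(3))
E
```

```text
bayblue (array([ 0.552, -0.189]), array([0.045, 0.127]), 86.1) bayyel (array([ 0.548, -0.258]), array([0.046, 0.127]), 85.8)
side bays (array([ 0.552, -0.186]), array([0.05 , 0.124]), 86.2) (array([ 0.547, -0.256]), array([0.051, 0.124]), 85.8)
keys 0.04 [array([ 0.431, -0.261,  0.04 ]), array([ 0.435, -0.214,  0.04 ]), array([ 0.438, -0.166,  0.04 ])]
keys 0.045 [array([ 0.434, -0.262,  0.045]), array([ 0.438, -0.214,  0.045]), array([ 0.441, -0.167,  0.045])]
caps scene (array([0.503, 0.266]), array([0.107, 0.044]), 16.2) (array([0.48 , 0.343]), array([0.108, 0.049]), 18.0)
caps side (array([0.509, 0.25 ]), array([0.109, 0.052]), 15.5) (array([0.485, 0.331]), array([0.103, 0.049]), 16.3)
switch [[0.406, 0.071, 0.11], [0.685, 0.107, 0.11], [0.401, 0.043, 0.11], [0.687, 0.062, 0.11]]
[[ 0.92   0.391 -0.   ]
 [ 0.391 -0.92   0.001]
 [ 0.    -0.001 -1.   ]]
```

View pics/crop_scene.png

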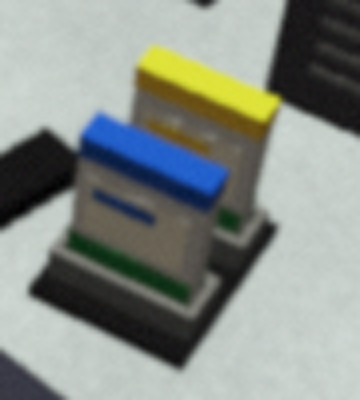

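arm_command(
  deltas=[
    {"tx":1,"ty":-0.62,"turn":0.075,"hand":-1},
    {"tx":1,"ty":-0.62,"turn":0.075,"hand":-1},
    {"tx":1,"ty":-0.62,"turn":0.075,"hand":-1},
    {"tx":1,"ty":-0.62,"turn":0.075,"hand":-1},
    {"tx":1,"ty":-0.62,"turn":0.075,"hand":-1},
  ],
)

```text
$.deltas[0]: bad value
```

arm_command(
  deltas=[
    {"tx":0.6,"ty":-1,"hand":-1},
    {"tx":0.6,"ty":-1,"hand":-1},
    {"tx":0.6,"ty":-1,"hand":-1},
    {"tx":0.6,"ty":-1,"hand":-1},
  ],
)

```text
$.deltas[0]: bad value
```

```bash
python3 - <<'E'
from h import *
st=manip.read_state();print(st['ee_pos'],st['tcp_rot'],st['gripper_width'])
c=cam('wrist');cv2.imwrite('pics/w1.png',cv2.cvtColor(c['pixels'],cv2.COLOR_RGB2BGR));print(c['world_from_camera'].round(3).tolist())
for k,(l,h) in COL.items():
    for b in blobs(c,l,h,100):
        m=np.mean(b[:,0],0); print(k,cv2.contourArea(b),m.round(),cv2.boundingRect(b),onz(c,[m],.045)[0].round(4),onz(c,[m],.074)[0].round(4))
E
```

```text
[ 0.23449076 -0.55181921  0.2307503 ] [ 9.79891163e-01  1.99531807e-01 -5.90645618e-05 -6.02071295e-04] 0.08520143615288303
[[0.391, 0.883, 0.259, 0.3], [-0.92, 0.376, 0.107, -0.523], [-0.003, -0.28, 0.96, 0.373], [0.0, 0.0, 0.0, 1.0]]
```

View pics/w1.png

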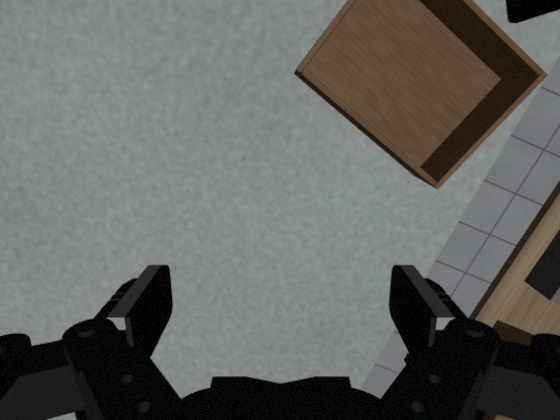

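The moves were refused, so the wrist picture shows only the empty table and the tray. The rows probably need every field.

arm_command(
  deltas=[
    {"tx":1,"ty":-0.62,"tz":0,"turn":0.075,"hand":-1},
    {"tx":1,"ty":-0.62,"tz":0,"turn":0.075,"hand":-1},
    {"tx":1,"ty":-0.62,"tz":0,"turn":0.075,"hand":-1},
    {"tx":1,"ty":-0.62,"tz":0,"turn":0.075,"hand":-1},
    {"tx":1,"ty":-0.62,"tz":0,"turn":0.075,"hand":-1},
  ],
)

```text
clock: 0.67
ee_pos: [0.3033, -0.4542, 0.2313]
tcp_rot: [0.999, -0.035, -0.0, -0.0]
ft_force: [-0.1, -0.2, 1.2]
gripper_width: 0.0256
grip_force: 0.0
```

arm_command(
  deltas=[
    {"tx":0.6,"ty":-1,"tz":0,"turn":0,"hand":-1},
    {"tx":0.6,"ty":-1,"tz":0,"turn":0,"hand":-1},
    {"tx":0.6,"ty":-1,"tz":0,"turn":0,"hand":-1},
    {"tx":0.6,"ty":-1,"tz":0,"turn":0,"hand":-1},
    {"tx":0.6,"ty":-1,"tz":0,"turn":0,"hand":-1},
  ],
)

```text
clock: 1.08
ee_pos: [0.3697, -0.3601, 0.2314]
tcp_rot: [0.999, -0.032, -0.0, 0.0]
ft_force: [-0.6, 0.1, 0.0]
gripper_width: -0.0001
grip_force: 0.0
```

```bash
cat > w.py <<'E'
from h import *
import sys
st=manip.read_state();print(st['ee_pos'],st['tcp_rot'],st['gripper_width'])
c=cam('wrist');cv2.imwrite(sys.argv[1],cv2.cvtColor(c['pixels'],cv2.COLOR_RGB2BGR));print(c['world_from_camera'].round(3).tolist())
for k,(l,h) in COL.items():
    for b in blobs(c,l,h,150):
        m=np.mean(b[:,0],0)
        print(k,cv2.contourArea(b),cv2.boundingRect(b))
        for z in map(float,sys.argv[2:]):
            r=cv2.minAreaRect(onz(c,b[:,0],z)[:,:2].astype(np.float32)); print('   z',z,np.round(r[0],4),np.round(r[1],4),round(r[2],1))
E
python3 w.py pics/w2.png .045 .05 .074
```

```text
[ 0.36973396 -0.36013191  0.23140837] [ 9.99482661e-01 -3.21610002e-02 -1.70301388e-05  2.84730798e-04] -7.991471537041107e-05
[[-0.064, 0.958, 0.28, 0.44], [-0.998, -0.061, -0.019, -0.364], [-0.001, -0.281, 0.96, 0.374], [0.0, 0.0, 0.0, 1.0]]
green 596.5 (144, 92, 29, 29)
   z 0.045 [ 0.438  -0.2577] [0.0232 0.0238] 40.0
   z 0.05 [ 0.438  -0.2593] [0.0228 0.0234] 40.0
   z 0.074 [ 0.4382 -0.267 ] [0.0211 0.0217] 40.0
blue 1168.0 (0, 0, 64, 42)
   z 0.045 [ 0.5089 -0.1663] [0.0501 0.0296] 86.1
   z 0.05 [ 0.5078 -0.1693] [0.0494 0.0292] 86.1
   z 0.074 [ 0.5028 -0.1837] [0.0457 0.027 ] 86.1
blue 675.0 (86, 91, 32, 30)
   z 0.045 [ 0.4413 -0.2098] [0.025  0.0246] 68.2
   z 0.05 [ 0.4413 -0.2122] [0.0246 0.0242] 68.2
   z 0.074 [ 0.4412 -0.2234] [0.0228 0.0224] 68.2
yellow 1288.0 (92, 0, 68, 44)
   z 0.045 [ 0.504  -0.2429] [0.0502 0.0311] 86.8
   z 0.05 [ 0.5031 -0.2448] [0.0494 0.0306] 86.8
   z 0.074 [ 0.4984 -0.2536] [0.0457 0.0283] 86.8
yellow 649.0 (28, 90, 31, 30)
   z 0.045 [ 0.4445 -0.1611] [0.0238 0.0239] 36.0
   z 0.05 [ 0.4444 -0.1642] [0.0234 0.0235] 36.0
   z 0.074 [ 0.4441 -0.179 ] [0.0217 0.0218] 36.0
```

View pics/w2.png

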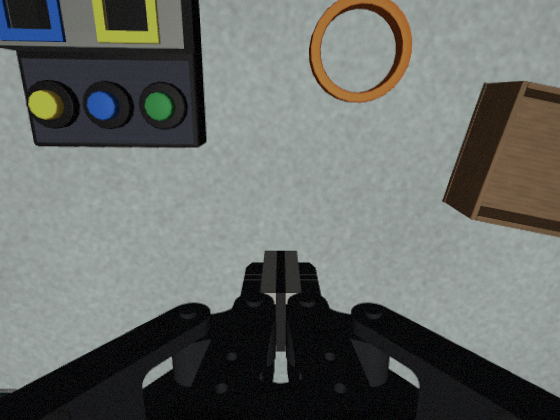

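The wrist picture shows the keys yellow (45,104), blue (101,105) and green (158,106), with green at about (0.438, -0.260). I'm moving above it.

arm_command(
  deltas=[
    {"tx":0.62,"ty":-1,"tz":0,"turn":0,"hand":-1},
    {"tx":0.62,"ty":-1,"tz":0,"turn":0,"hand":-1},
    {"tx":0.62,"ty":-1,"tz":0,"turn":0,"hand":-1},
    {"tx":0.62,"ty":-1,"tz":1,"turn":0,"hand":-1},
    {"tx":0.62,"ty":-1,"tz":1,"turn":0,"hand":-1},
    {"tx":0.62,"ty":-1,"tz":1,"turn":0,"hand":-1},
    {"tx":0.62,"ty":-1,"tz":1,"turn":0,"hand":-1},
  ],
)

```text
clock: 1.72
ee_pos: [0.4351, -0.2645, 0.1273]
tcp_rot: [0.999, -0.035, -0.003, -0.002]
ft_force: [-0.2, 0.7, 0.0]
gripper_width: 0.0002
grip_force: 0.0
```

arm_command(
  deltas=[
    {"tx":0,"ty":-0.03,"tz":0.3,"turn":0,"hand":-1},
    {"tx":0,"ty":-0.03,"tz":0.6,"turn":0,"hand":-1},
    {"tx":0,"ty":-0.03,"tz":0.7,"turn":0,"hand":-1},
    {"tx":0,"ty":-0.03,"tz":0.7,"turn":0,"hand":-1},
  ],
)

```text
clock: 2.05
ee_pos: [0.437, -0.2625, 0.0601]
tcp_rot: [0.999, -0.035, -0.001, -0.001]
ft_force: [-0.2, -1.0, -0.5]
gripper_width: 0.0
grip_force: 0.0
```

arm_command(
  deltas=[
    {"tx":0,"ty":-0.02,"tz":0.03,"turn":0,"hand":-1},
    {"tx":0,"ty":-0.02,"tz":0.06,"turn":0,"hand":-1},
    {"tx":0,"ty":-0.02,"tz":0.09,"turn":0,"hand":-1},
    {"tx":0,"ty":-0.02,"tz":0.12,"turn":0,"hand":-1},
    {"tx":0,"ty":-0.02,"tz":0.12,"turn":0,"hand":-1},
  ],
)

```text
clock: 2.47
ee_pos: [0.4395, -0.2612, 0.051]
tcp_rot: [0.999, -0.035, 0.001, 0.001]
ft_force: [-1.8, -1.0, 10.7]
gripper_width: -0.0003
grip_force: 5.0
```

arm_command(
  deltas=[
    {"tx":0,"ty":0,"tz":-0.04,"turn":0,"hand":-1},
    {"tx":0,"ty":0,"tz":-0.04,"turn":0,"hand":-1},
  ],
)

```text
clock: 2.63
ee_pos: [0.4395, -0.261, 0.0547]
tcp_rot: [0.999, -0.035, 0.001, 0.001]
ft_force: [0.3, -1.7, 3.0]
gripper_width: 0.0004
grip_force: 1.3
```

arm_command(
  deltas=[
    {"tx":0,"ty":0,"tz":-0.02,"turn":0,"hand":-1},
    {"tx":0,"ty":0,"tz":-0.02,"turn":0,"hand":-1},
  ],
)

```text
clock: 2.8
ee_pos: [0.439, -0.2604, 0.0559]
tcp_rot: [0.999, -0.035, 0.001, 0.0]
ft_force: [0.9, -1.0, 1.9]
gripper_width: 0.0
grip_force: 1.0
```

arm_command(
  deltas=[
    {"tx":0,"ty":0,"tz":-0.03,"turn":0,"hand":-1},
    {"tx":0,"ty":0,"tz":-0.03,"turn":0,"hand":-1},
  ],
)

```text
clock: 2.97
ee_pos: [0.4381, -0.2596, 0.0584]
tcp_rot: [0.999, -0.035, -0.0, -0.0]
ft_force: [0.2, 0.4, -0.3]
gripper_width: 0.0
grip_force: 0.0
```

The force profile is that of a spring: contact at about 0.057, and at its stop at 0.051. Green has been pressed and is up again, so blue is next.

arm_command(
  deltas=[
    {"tx":0,"ty":0,"tz":-0.2,"turn":0,"hand":-1},
    {"tx":0,"ty":0,"tz":-0.2,"turn":0,"hand":-1},
    {"tx":0,"ty":-0.47,"tz":-0.2,"turn":0,"hand":-1},
    {"tx":0,"ty":-0.47,"tz":-0.2,"turn":0,"hand":-1},
    {"tx":0,"ty":-0.47,"tz":-0.2,"turn":0,"hand":-1},
    {"tx":0,"ty":-0.47,"tz":0,"turn":0,"hand":-1},
    {"tx":0,"ty":-0.47,"tz":0,"turn":0,"hand":-1},
  ],
)

```text
clock: 3.55
ee_pos: [0.4409, -0.2129, 0.0565]
tcp_rot: [0.999, -0.034, -0.001, -0.0]
ft_force: [0.3, 0.2, 1.3]
gripper_width: 0.0002
grip_force: 0.8
```

arm_command(
  deltas=[
    {"tx":0,"ty":0,"tz":0.03,"turn":0,"hand":-1},
    {"tx":0,"ty":0,"tz":0.06,"turn":0,"hand":-1},
    {"tx":0,"ty":0,"tz":0.09,"turn":0,"hand":-1},
    {"tx":0,"ty":0,"tz":0.1,"turn":0,"hand":-1},
    {"tx":0,"ty":0,"tz":0.1,"turn":0,"hand":-1},
  ],
)

```text
clock: 3.97
ee_pos: [0.4412, -0.2132, 0.0506]
tcp_rot: [0.999, -0.035, -0.0, -0.0]
ft_force: [-6.3, 4.8, 32.7]
gripper_width: -0.0002
grip_force: 15.4
```

arm_command(
  deltas=[
    {"tx":0,"ty":0,"tz":-0.2,"turn":0,"hand":-1},
    {"tx":0,"ty":0,"tz":-0.5,"turn":0,"hand":-1},
    {"tx":0,"ty":0,"tz":-1,"turn":0,"hand":-1},
    {"tx":0,"ty":0,"tz":-1,"turn":0,"hand":-1},
    {"tx":0,"ty":0,"tz":-1,"turn":0,"hand":-1},
  ],
)

```text
clock: 4.38
ee_pos: [0.4441, -0.2151, 0.1517]
tcp_rot: [0.999, -0.035, 0.003, 0.002]
ft_force: [0.0, -0.9, -0.9]
gripper_width: 0.0003
grip_force: 0.0
```

arm_command(
  deltas=[
    {"tx":0,"ty":0,"tz":-1,"turn":0,"hand":0},
    {"tx":0,"ty":0,"tz":-1,"turn":0,"hand":0},
    {"tx":0,"ty":-1,"tz":-1,"turn":0,"hand":0},
    {"tx":0,"ty":-1,"tz":-1,"turn":0,"hand":0},
    {"tx":0,"ty":-1,"tz":-1,"turn":0,"hand":1},
    {"tx":0,"ty":-1,"tz":-1,"turn":0,"hand":1},
  ],
)

```text
clock: 4.88
ee_pos: [0.4478, -0.1101, 0.2476]
tcp_rot: [0.999, -0.033, -0.001, -0.001]
ft_force: [-0.4, 0.2, -0.0]
gripper_width: 0.0653
grip_force: 0.0
```

arm_command(
  deltas=[
    {"tx":0,"ty":-1,"tz":-0.5,"turn":0,"hand":1},
    {"tx":0,"ty":-1,"tz":-0.5,"turn":0,"hand":1},
    {"tx":0,"ty":-1,"tz":-0.5,"turn":0,"hand":1},
    {"tx":0,"ty":-1,"tz":-0.5,"turn":0,"hand":1},
  ],
)

```text
clock: 5.22
ee_pos: [0.4567, -0.0108, 0.2994]
tcp_rot: [0.999, -0.033, 0.001, -0.001]
ft_force: [0.3, -0.2, 0.2]
gripper_width: 0.0856
grip_force: 0.0
```

arm_command(
  deltas=[
    {"tx":0,"ty":-1,"tz":0,"turn":0,"hand":1},
    {"tx":0,"ty":-1,"tz":0,"turn":0,"hand":1},
    {"tx":0,"ty":-1,"tz":0,"turn":0,"hand":1},
    {"tx":0,"ty":-1,"tz":0,"turn":0,"hand":1},
  ],
)

```text
clock: 5.55
ee_pos: [0.4623, 0.088, 0.2966]
tcp_rot: [0.999, -0.033, -0.001, -0.0]
ft_force: [1.0, -0.8, 0.1]
gripper_width: 0.0856
grip_force: 0.0
```

arm_command(
  deltas=[
    {"tx":0,"ty":-1,"tz":0,"turn":-0.056,"hand":1},
    {"tx":0,"ty":-1,"tz":0,"turn":-0.056,"hand":1},
    {"tx":0,"ty":-1,"tz":0,"turn":-0.056,"hand":1},
    {"tx":0,"ty":-1,"tz":0,"turn":-0.056,"hand":1},
    {"tx":0,"ty":-1,"tz":0,"turn":-0.056,"hand":1},
    {"tx":0,"ty":-1,"tz":0,"turn":-0.056,"hand":1},
  ],
)

```text
clock: 6.05
ee_pos: [0.4693, 0.184, 0.2973]
tcp_rot: [0.99, 0.139, -0.001, 0.001]
ft_force: [-0.2, -0.0, -0.0]
gripper_width: 0.0857
grip_force: 0.0
```

```bash
python3 w.py pics/w3.png .159
```

```text
[0.46930662 0.18401814 0.29725531] [ 9.90244234e-01  1.39337657e-01 -9.54878773e-04  6.79583333e-04] 0.08569049241893159
[[0.276, 0.922, 0.271, 0.537], [-0.961, 0.265, 0.077, 0.205], [-0.001, -0.282, 0.959, 0.44], [0.0, 0.0, 0.0, 1.0]]
blue 5667.0 (171, 39, 50, 145)
   z 0.159 [0.5064 0.2604] [0.1029 0.0303] 16.1
yellow 5319.0 (51, 38, 61, 146)
   z 0.159 [0.4832 0.3401] [0.1028 0.0276] 16.3
```

View pics/w3.png

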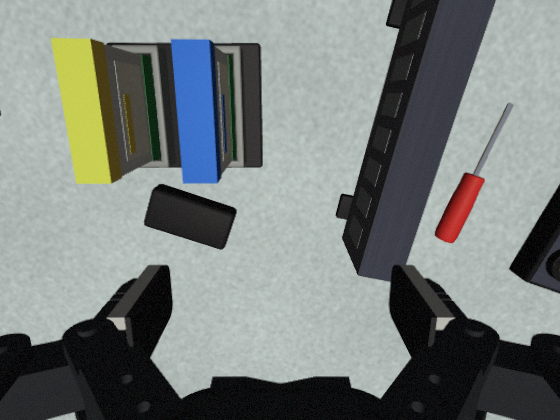

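The wrist picture shows the blue cap at (195,110), aligned with the tool yaw, and the switch clear to the right. I'm going over the drive and down.

arm_command(
  deltas=[
    {"tx":0.57,"ty":-0.65,"tz":0,"turn":0,"hand":1},
    {"tx":0.57,"ty":-0.65,"tz":0,"turn":0,"hand":1},
    {"tx":0.57,"ty":-0.65,"tz":0,"turn":0,"hand":1},
    {"tx":0.57,"ty":-0.65,"tz":0,"turn":0,"hand":1},
    {"tx":0.57,"ty":-0.65,"tz":0.3,"turn":0,"hand":1},
    {"tx":0.57,"ty":-0.65,"tz":0.6,"turn":0,"hand":1},
    {"tx":0.57,"ty":-0.65,"tz":1,"turn":0,"hand":1},
    {"tx":0.57,"ty":-0.65,"tz":1,"turn":0,"hand":1},
  ],
)

```text
clock: 6.77
ee_pos: [0.5007, 0.2602, 0.1918]
tcp_rot: [0.99, 0.14, -0.006, 0.002]
ft_force: [-1.9, -0.6, -1.0]
gripper_width: 0.0852
grip_force: 0.0
```

```bash
python3 w.py pics/w4.png .159 | tail -8
```

```text
[0.50072018 0.26018113 0.19184168] [ 0.99018     0.1396431  -0.00634765  0.00175326] 0.08521568241191813
[[0.277, 0.919, 0.281, 0.57], [-0.961, 0.265, 0.081, 0.282], [0.0, -0.293, 0.956, 0.334], [0.0, 0.0, 0.0, 1.0]]
blue 10211.5 (255, 123, 58, 197)
   z 0.159 [0.5064 0.2614] [0.1052 0.0273] 15.9
yellow 8724.0 (77, 123, 76, 181)
   z 0.159 [0.4893 0.3394] [0.0949 0.0328] 15.6
```

arm_command(
  deltas=[
    {"tx":0,"ty":0,"tz":0,"turn":0,"hand":1},
    {"tx":0,"ty":0,"tz":0.3,"turn":0,"hand":1},
    {"tx":0,"ty":0,"tz":0.6,"turn":0,"hand":1},
    {"tx":0,"ty":0,"tz":0.85,"turn":0,"hand":1},
    {"tx":0,"ty":0,"tz":0.85,"turn":0,"hand":1},
    {"tx":0,"ty":0,"tz":0.85,"turn":0,"hand":1},
  ],
)

```text
clock: 7.32
ee_pos: [0.5068, 0.2641, 0.1149]
tcp_rot: [0.99, 0.14, 0.0, -0.0]
ft_force: [0.2, 0.6, 0.4]
gripper_width: 0.0854
grip_force: 0.0
```

arm_command(
  deltas=[
    {"tx":0,"ty":0,"tz":0,"turn":0,"hand":-0.2},
    {"tx":0,"ty":0,"tz":0,"turn":0,"hand":-0.3},
    {"tx":0,"ty":0,"tz":0,"turn":0,"hand":-1},
    {"tx":0,"ty":0,"tz":0,"turn":0,"hand":-1},
    {"tx":0,"ty":0,"tz":0,"turn":0,"hand":-1},
    {"tx":0,"ty":0,"tz":0,"turn":0,"hand":-1},
    {"tx":0,"ty":0,"tz":0,"turn":0,"hand":-1},
  ],
  newtons=60,
)

```text
clock: 7.9
ee_pos: [0.5069, 0.2638, 0.1145]
tcp_rot: [0.99, 0.141, 0.001, 0.0]
ft_force: [-0.4, -3.0, 6.8]
gripper_width: 0.0251
grip_force: 60.7
```

arm_command(
  deltas=[
    {"tx":0,"ty":0.01,"tz":-0.1,"turn":0,"hand":-1},
    {"tx":0,"ty":0.01,"tz":-0.2,"turn":0,"hand":-1},
    {"tx":0,"ty":0.01,"tz":-0.35,"turn":0,"hand":-1},
    {"tx":0,"ty":0.01,"tz":-0.5,"turn":0,"hand":-1},
    {"tx":0,"ty":0.01,"tz":-0.7,"turn":0,"hand":-1},
    {"tx":0,"ty":0.01,"tz":-0.9,"turn":0,"hand":-1},
    {"tx":0,"ty":0.01,"tz":-1,"turn":0,"hand":-1},
    {"tx":0,"ty":0.01,"tz":-1,"turn":0,"hand":-1},
  ],
)

```text
clock: 8.57
ee_pos: [0.5077, 0.264, 0.2162]
tcp_rot: [0.99, 0.141, 0.002, -0.001]
ft_force: [0.7, 0.3, -4.6]
gripper_width: 0.0251
grip_force: 59.5
```

arm_command(
  deltas=[
    {"tx":0,"ty":0,"tz":-0.2,"turn":0,"hand":-1},
    {"tx":0,"ty":0,"tz":-0.45,"turn":0,"hand":-1},
    {"tx":0,"ty":0,"tz":-0.7,"turn":0,"hand":-1},
    {"tx":0,"ty":0,"tz":-0.7,"turn":0,"hand":-1},
    {"tx":0,"ty":0,"tz":-0.7,"turn":0,"hand":-1},
  ],
)

```text
clock: 8.98
ee_pos: [0.5066, 0.2635, 0.2834]
tcp_rot: [0.99, 0.141, 0.001, -0.0]
ft_force: [-0.2, 0.8, -5.7]
gripper_width: 0.0255
grip_force: 61.0
```

```bash
python3 - <<'E'
from h import *
st=manip.read_state();print(st['ee_pos'],st['tcp_rot'],st['gripper_width'],st['ft_force'])
ims=[cam(n)['pixels'] for n in('side','wrist')]
cv2.imwrite('pics/l.png',cv2.cvtColor(np.hstack([ims[0][100:400,180:380],cv2.resize(ims[1],(400,300))]),cv2.COLOR_RGB2BGR))
E
```

```text
[0.50664873 0.26349038 0.2833703 ] [ 9.90045229e-01  1.40747031e-01  7.97233052e-04 -2.85434594e-04] 0.025513991934004145 [-0.18959145  0.84805261 -5.73817793]
```

View pics/l.png

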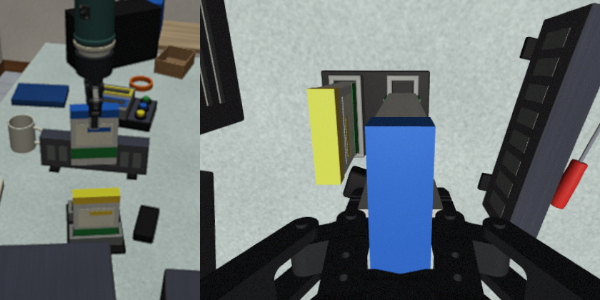

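The drive is held upright and clear of the stand. I'm carrying it over the switch.

arm_command(
  deltas=[
    {"tx":0,"ty":0.15,"tz":0,"turn":0.01,"hand":-1},
    {"tx":0,"ty":0.35,"tz":0,"turn":0.02,"hand":-1},
    {"tx":0,"ty":0.55,"tz":0,"turn":0.03,"hand":-1},
    {"tx":0,"ty":0.75,"tz":0,"turn":0.04,"hand":-1},
    {"tx":0,"ty":0.9,"tz":0,"turn":0.05,"hand":-1},
    {"tx":0,"ty":1,"tz":0,"turn":0.056,"hand":-1},
    {"tx":0,"ty":1,"tz":0,"turn":0.056,"hand":-1},
    {"tx":0,"ty":1,"tz":0,"turn":0.056,"hand":-1},
  ],
)

```text
clock: 9.75
ee_pos: [0.5334, 0.1671, 0.2819]
tcp_rot: [0.999, -0.035, -0.001, -0.0]
ft_force: [-0.3, -0.1, -5.2]
gripper_width: 0.0252
grip_force: 60.8
```

arm_command(
  deltas=[
    {"tx":0.02,"ty":0.2,"tz":0,"turn":0,"hand":-1},
    {"tx":0.05,"ty":0.4,"tz":0,"turn":0,"hand":-1},
    {"tx":0.08,"ty":0.6,"tz":0,"turn":0,"hand":-1},
    {"tx":0.1,"ty":0.8,"tz":0,"turn":0,"hand":-1},
    {"tx":0.12,"ty":1,"tz":0,"turn":0,"hand":-1},
  ],
)

```text
clock: 10.17
ee_pos: [0.5387, 0.0671, 0.2828]
tcp_rot: [0.999, -0.033, -0.0, -0.0]
ft_force: [-0.4, -0.0, -5.7]
gripper_width: 0.0253
grip_force: 61.0
```

arm_command(
  deltas=[
    {"tx":0.02,"ty":0.2,"tz":0,"turn":0,"hand":-1},
    {"tx":0.05,"ty":0.4,"tz":0,"turn":0,"hand":-1},
    {"tx":0.08,"ty":0.6,"tz":0,"turn":0,"hand":-1},
    {"tx":0.1,"ty":0.8,"tz":0,"turn":0,"hand":-1},
    {"tx":0.12,"ty":1,"tz":0,"turn":0,"hand":-1},
  ],
)

```text
clock: 10.58
ee_pos: [0.544, -0.0335, 0.2828]
tcp_rot: [0.999, -0.033, -0.0, -0.001]
ft_force: [0.3, 0.3, -4.7]
gripper_width: 0.0254
grip_force: 61.0
```

arm_command(
  deltas=[
    {"tx":0.02,"ty":0.2,"tz":0,"turn":0,"hand":-1},
    {"tx":0.05,"ty":0.4,"tz":0,"turn":0,"hand":-1},
    {"tx":0.08,"ty":0.6,"tz":0,"turn":0,"hand":-1},
    {"tx":0.1,"ty":0.8,"tz":0,"turn":0,"hand":-1},
    {"tx":0.12,"ty":0.9,"tz":0,"turn":0,"hand":-1},
    {"tx":0.12,"ty":1,"tz":0,"turn":0,"hand":-1},
    {"tx":0.12,"ty":1,"tz":0,"turn":0,"hand":-1},
    {"tx":0.12,"ty":1,"tz":0,"turn":0,"hand":-1},
  ],
)

```text
clock: 11.25
ee_pos: [0.5491, -0.1338, 0.283]
tcp_rot: [0.999, -0.035, -0.0, -0.001]
ft_force: [-0.5, 1.4, -4.9]
gripper_width: 0.0253
grip_force: 61.2
```

arm_command(
  deltas=[
    {"tx":0.02,"ty":0.2,"tz":0,"turn":0,"hand":-1},
    {"tx":0.04,"ty":0.4,"tz":0,"turn":0,"hand":-1},
    {"tx":0.06,"ty":0.54,"tz":0.1,"turn":0,"hand":-1},
    {"tx":0.06,"ty":0.54,"tz":0.25,"turn":0,"hand":-1},
    {"tx":0.06,"ty":0.54,"tz":0.4,"turn":0,"hand":-1},
    {"tx":0.06,"ty":0.54,"tz":0.55,"turn":0,"hand":-1},
    {"tx":0.06,"ty":0.54,"tz":0.6,"turn":0,"hand":-1},
    {"tx":0.06,"ty":0.54,"tz":0.6,"turn":0,"hand":-1},
  ],
)

```text
clock: 11.92
ee_pos: [0.5501, -0.1874, 0.2211]
tcp_rot: [0.999, -0.034, -0.002, -0.001]
ft_force: [0.5, -0.4, -5.1]
gripper_width: 0.0253
grip_force: 61.2
```

```bash
python3 - <<'E'
from h import *
st=manip.read_state();print(st['ee_pos'],st['tcp_rot'],st['ft_force'])
zt=st['ee_pos'][2]+.159-.1145
ims=[]
for n in('scene','side'):
    c=cam(n); x,y=proj(c,[[.552,-.188,.12]])[0].astype(int)
    ims.append(cv2.resize(c['pixels'][y-50:y+50,x-65:x+65],(390,300),interpolation=cv2.INTER_CUBIC))
    # corners expected of the drive's bottom, from TCP
    for b in blobs(c,*COL['blue'],20): 
        q=b[:,0]; r=cv2.minAreaRect(onz(c,q,zt)[:,:2].astype(np.float32)); 
        if abs(r[0][1]+.188)<.08: print(n,cv2.contourArea(b),np.round(r[0],3),np.round(r[1],3),round(r[2],1))
cv2.imwrite('pics/d.png',cv2.cvtColor(np.hstack(ims),cv2.COLOR_RGB2BGR))
c=cam('wrist')
for b in blobs(c,*COL['blue'],100):
    r=cv2.minAreaRect(onz(c,b[:,0],zt)[:,:2].astype(np.float32)); print('wrist',np.round(r[0],3),np.round(r[1],3),round(r[2],1))
E
```

```text
[ 0.55014903 -0.18744819  0.22113349] [ 0.9994023  -0.03449531 -0.00194629 -0.00115299] [ 0.50701012 -0.41100015 -5.12284878]
scene 357.0 [ 0.576 -0.189] [0.032 0.073] 82.6
scene 242.0 [ 0.648 -0.232] [0.036 0.1  ] 86.6
scene 75.0 [ 0.571 -0.257] [0.021 0.021] 49.4
side 137.5 [ 0.52  -0.175] [0.046 0.078] 8.5
side 88.5 [ 0.586 -0.178] [0.036 0.073] 13.0
wrist [ 0.568 -0.188] [0.028 0.073] 86.1
wrist [ 0.614 -0.192] [0.015 0.011] 86.1
```

View pics/d.png

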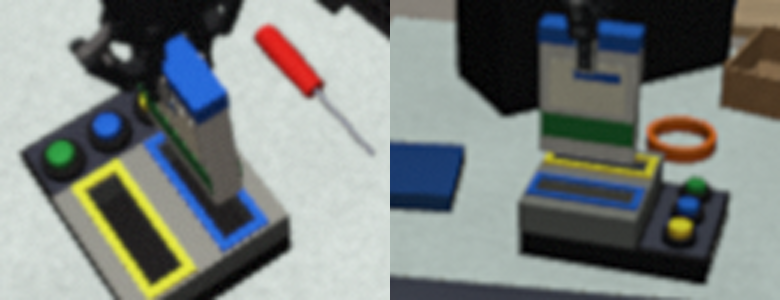

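The drive is upright over the blue collar and both views look centred. Last descent.

arm_command(
  deltas=[
    {"tx":0,"ty":0,"tz":0.06,"turn":0,"hand":-1},
    {"tx":0,"ty":0,"tz":0.12,"turn":0,"hand":-1},
    {"tx":0,"ty":0,"tz":0.18,"turn":0,"hand":-1},
    {"tx":0,"ty":0,"tz":0.24,"turn":0,"hand":-1},
    {"tx":0,"ty":0,"tz":0.29,"turn":0,"hand":-1},
    {"tx":0,"ty":0,"tz":0.29,"turn":0,"hand":-1},
    {"tx":0,"ty":0,"tz":0.29,"turn":0,"hand":-1},
    {"tx":0,"ty":0,"tz":0.29,"turn":0,"hand":-1},
  ],
)

```text
clock: 12.73
ee_pos: [0.5516, -0.1889, 0.1943]
tcp_rot: [0.999, -0.035, 0.0, -0.0]
ft_force: [1.1, 0.3, -4.6]
gripper_width: 0.025
grip_force: 61.2
```

```bash
python3 - <<'E'
from h import *
st=manip.read_state();print(st['ee_pos'],st['tcp_rot'],st['ft_force'],st['dq'].round(3))
ims=[]
for n in('scene','side'):
    c=cam(n); x,y=proj(c,[[.552,-.188,.1]])[0].astype(int)
    ims.append(cv2.resize(c['pixels'][y-50:y+50,x-65:x+65],(390,300),interpolation=cv2.INTER_CUBIC))
cv2.imwrite('pics/e.png',cv2.cvtColor(np.hstack(ims),cv2.COLOR_RGB2BGR))
c=cam('wrist'); zt=st['ee_pos'][2]+.0445
for b in blobs(c,*COL['blue'],100):
    r=cv2.minAreaRect(onz(c,b[:,0],zt)[:,:2].astype(np.float32)); print('wrist',np.round(r[0],3),np.round(r[1],3),round(r[2],1))
E
```

```text
[ 0.55161542 -0.18890303  0.19434479] [ 9.99395928e-01 -3.47530636e-02  5.54053334e-05 -2.33892157e-05] [ 1.07306235  0.29493202 -4.60957165] [ 0.001 -0.005 -0.005 -0.002 -0.001 -0.   ]
wrist [ 0.569 -0.189] [0.027 0.071] 86.0
wrist [ 0.613 -0.192] [0.017 0.011] 86.1
```

View pics/e.png

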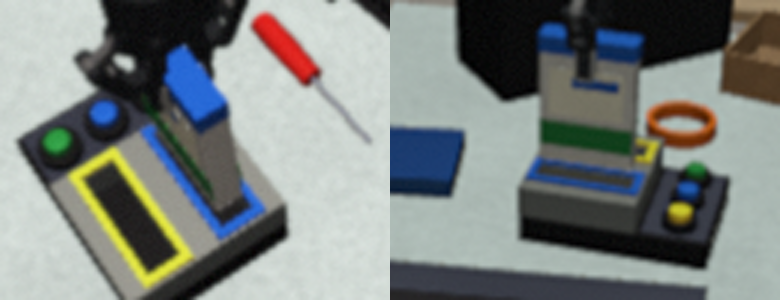

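The pictures show the drive upright and still, centred about 17 mm above the blue collar, with both keys up. I'm handing it in.

```bash
python3 -c "
from workcell import manip
print(manip.finish_job())"
```

```text
the job is handed in; nothing more can be done
None
```

I pressed and released the green key, then the blue key, and handed the job in with the blue drive held upright about 17 mm above the centre of the blue-collared slot, clear of everything; the hand-in returned no verdict.

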